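Check off three specimens on the latching key switches

ROBOT

A 6-joint arm with a two-finger parallel gripper is mounted at the origin on a cart in front of the work surface, level with it; the furniture and walls round the work are solid. World frame = base frame: x ahead of the robot, y to its left, z up, the work surface at z = 0. Lengths are in mm, angles in rad, forces in N, time in s.
With the tool pointing down it reaches from about 325 to 900 mm from the base axis. Payload 3.5 kg.
Tool frame: the origin (TCP) lies at the very end of the fingers, on their centre line; the grasp point (between the pads) lies 19 mm behind it; z points along the fingers, y is the line along which they close (so a half turn about z gives the same grasp; the last joint's range is limited). The gripper opens to 85 mm and grips with 20 to 120 N. Pads are 22 mm wide; open, the fingers measure 114 mm over their backs; the gripper's body (76 mm by 85 mm) begins 54 mm behind the grasp point. The pads swing forward as they close: fully open they stand 13 mm farther back than shut.
Start: joints at [1.154, 0.276, -0.026, 1.268, 0, 1.467], TCP at [192.928, 594.475, 231.313] pointing down, gripper open.
Joint ranges: [-3.12, 3.12], [-0.85, 1.88], [-1.08, 1.24], [-1.95, 2.15], [-1.57, 1.53], [-3.14, 3.14]. Speed limits (rad/s): [2.57, 2.57, 3.14, 3.14, 3.14, 3.14].

INTERFACE

Orientations are given as a unit quaternion [w, x, y, z].
In Python, from plant import get_obs, eyes, ticket, finder gives the robot as it stands.
- The arm moves only by the tool carry_out, never from a script. Its argument "steps" is text: rows parted by semicolons, each of 5 numbers parted by spaces: the finger opening in m, from 0 to 0.0854, then the shift along the tool's x, y, z in m, then the turn about the tool's z in degrees. A call has 1 to 10 rows; each row shifts and turns the commanded pose from where the row before left it, along the tool's axes as they then stand; what a row does not reach is not made up. A row lasts 1/10 s, in which the tool goes at most 50 mm and 8.59 degrees, less where a joint would pass 70% of its speed; a pose out of reach is approached as far as the arm can. A call is refused whole if a number of a shift passes 0.05 or a number of a turn 8.59, either way. A call with a gripper value outside its range is refused whole. The fingers move at their own pace and stop on an object; "force" is the grip in N (left out, the last holds). Time passes only in rows, so rows that do not move let the fingers close. It gives the time, the measured TCP pose, the force, the opening and the grip force at its end, in the units of the state.
- get_obs(): the state, without advancing time (a new reading comes with each control period).
- eyes.camera(name): name is "scene" or "side" or "wrist"; returns a dict with "img" (384x512x3 uint8, red, green, blue), "fx", "fy", "cx", "cy" (pixels), "cam_to_world" (4x4, takes a point from camera to world coordinates); the wrist camera has in their place "mount" (4x4, takes a point from camera to tool coordinates, whose origin is the TCP and whose axes are the flange's). Camera axes: x right, y down, z forward; pixel columns grow to the right and rows downward; lengths in mm; the calibration is good to about 2 mm. A picture is of the moment at which its call begins: read the wrist's pose just before it. There is no depth.
- ticket.close_job(): hands the job in; it is judged then, once.
Trained networks look in the newest picture that a camera, given by its name, has taken for a name from the list of things; names that differ only in an ending like _2 or _b are one class to them, and where a whole thing is asked for, a point or a joint stands for the part that bears it (a point fixed in the world has none). Each returns a list of dicts, best first, with "conf" (0 to 1); they miss things now and then, are a little off and sometimes report something else, mostly with a low value. They report only what shows in the picture. A call takes as long as a camera call.
- finder.spot_in(name, camera): "location" ([x, y, z] in mm, in world coordinates, good to about 4 mm: the middle of the surface that is visible of it).
The state is a dict: "clock": time; "qpos": joint angles; "dq": joint speeds; "tau": joint torques, N m; "eef_pos": TCP position; "orientation": TCP orientation; "force": force on the tool from outside, world axes, zero at the start; "ft_torque": the same for the moment, N m; "finger_gap": opening from 0.0 (shut) to 1.0 (fully open); "finger_force": force on a finger pad.
Only numpy, scipy, OpenCV 4.12 (cv2) and the standard library are available. Lean on these libraries where they do the work, as an engineer would, in place of code of your own. Each camera call takes 0.05 s, during which the arm holds its last target. There are 200 camera calls.

TASK

The mortar cube, the mortar prism and the steel drum have been measured; check them off on the three switch units, whose keys have the specimens' shapes: with the fingertips push down first the square key, then the long bar key, then the round key, each lightly and right down to its stop, where it stays by itself. Do not pick up, tip or push about the switch units, and leave the three specimens as they stand.

Things in the scene. Friction and masses are not known exactly. Their poses are not given: they have to be found in the camera images.
- square_unit: loose check-off switch unit, 0.5 kg: a grey housing 70 x 70 mm and 34 mm high, the same for all three units, with a black latching key standing up from the middle of its white top plate; the key is square, 30 x 30 mm. Origin at the centre of the underside, z up; the key is centred over it.
- square_key_top (a point): centre of the flat top of the square key (square, 30 x 30 mm), 55 mm above the worktop when up and 47 mm when the key is at its stop and let go (the fingertips press it to about 45 mm to bring the key to its stop).
- square_key (a joint): how far the square key is pushed down, in m: 0 up (start), 0.008 at its stop. The key itself has no return spring: it resists with about 4 N all the way and stays where it is left. Only its cap, the part touched, is cushioned: it gives on a spring by 2 mm before the key starts to move and by up to 8 mm more past the stop (1 N per mm; 4 N while the key moves, 12 N when the cushion is used up), and comes back up when let go.
- bar_unit: loose check-off switch unit, 0.5 kg: a grey housing 70 x 70 mm and 34 mm high, the same for all three units, with a black latching key standing up from the middle of its white top plate; the key is a long narrow bar, 14 x 50 mm (long side along the unit's y). Origin at the centre of the underside, z up; the key is centred over it.
- bar_key_top (a point): centre of the flat top of the bar key (a long narrow bar, 14 x 50 mm (long side along the unit's y)), 55 mm above the worktop when up and 47 mm when the key is at its stop and let go (the fingertips press it to about 45 mm to bring the key to its stop).
- bar_key (a joint): how far the bar key is pushed down, in m: 0 up (start), 0.008 at its stop. The key itself has no return spring: it resists with about 4 N all the way and stays where it is left. Only its cap, the part touched, is cushioned: it gives on a spring by 2 mm before the key starts to move and by up to 8 mm more past the stop (1 N per mm; 4 N while the key moves, 12 N when the cushion is used up), and comes back up when let go.
- round_unit: loose check-off switch unit, 0.5 kg: a grey housing 70 x 70 mm and 34 mm high, the same for all three units, with a black latching key standing up from the middle of its white top plate; the key is round, 34 mm across. Origin at the centre of the underside, z up; the key is centred over it.
- round_key_top (a point): centre of the flat top of the round key (round, 34 mm across), 55 mm above the worktop when up and 47 mm when the key is at its stop and let go (the fingertips press it to about 45 mm to bring the key to its stop).
- round_key (a joint): how far the round key is pushed down, in m: 0 up (start), 0.008 at its stop. The key itself has no return spring: it resists with about 4 N all the way and stays where it is left. Only its cap, the part touched, is cushioned: it gives on a spring by 2 mm before the key starts to move and by up to 8 mm more past the stop (1 N per mm; 4 N while the key moves, 12 N when the cushion is used up), and comes back up when let go.
- cube: hardened grey mortar cube, 51 x 50 x 51 mm, loose; origin at the centre of the underside. Leave alone.
- prism: hardened grey mortar prism, 160 mm long (its x axis), 40 mm wide, 41 mm high, loose, lying flat; origin at the centre of the underside. Leave alone.
- drum: steel calibration drum, 49 mm across, 37 mm high, loose, standing; origin at the centre of the underside. Leave alone.
- analytical_balance: fixed analytical balance with a glass draught shield, about 355 mm deep (x), 232 mm wide (y) and 303 mm high, standing to the left of the switch units; origin at the centre of the underside. An obstacle to the hand and arm: all three switch units stand to its right (smaller y), at least 100 mm from it to their keys.

How it is judged (in metres and radians):
On the way, in this order (a step that is already met when the one before it is completed fails the run):
1. the square key is down (value of joint square_key above 0.006 m), for 0.1 s.
2. the bar key is down (value of joint bar_key above 0.006 m), for 0.1 s.
3. the round key is down (value of joint round_key above 0.006 m), for 0.1 s.
At the end, for the whole second after the job is handed in: All three keys are down by more than 6 of their 8 mm; every switch unit is at rest, upright and within 12 mm of where it stood; cube, prism and drum are within 8 mm of where they stood (value of joint each of square_key, bar_key, round_key above 0.006 m and distance of each of square_unit, bar_unit, round_unit from where it was at the start of the episode below 0.012 m and angle between each of square_unit, bar_unit, round_unit's own z axis and vertical below 0.1 rad and linear speed of each of square_unit, bar_unit, round_unit below 0.02 m/s and distance of each of cube, prism, drum from where it was at the start of the episode below 0.008 m); the robot touches nothing.
It fails at once if a switch unit or its key was pressed hard (over 25 N) (contact force between the fingers and square_unit above 25 N or contact force between the fingers and bar_unit above 25 N or contact force between the fingers and round_unit above 25 N).
It fails at once if a switch unit was lifted, tipped or shifted (over 12 mm or 0.2 rad) (distance of any of square_unit, bar_unit, round_unit from where it was at the start of the episode above 0.012 m or angle between any of square_unit, bar_unit, round_unit's own z axis and vertical above 0.2 rad).
It fails at once if a specimen was disturbed (over 8 mm) (distance of any of cube, prism, drum from where it was at the start of the episode above 0.008 m).
It fails at once if a key was pushed (over 3 mm) before the ones that come first were down ((value of joint bar_key above 0.003 m and not (value of joint square_key above 0.006 m)) or (value of joint round_key above 0.003 m and not (value of joint square_key above 0.006 m)) or (value of joint round_key above 0.003 m and not (value of joint bar_key above 0.006 m))).
It also fails if it takes over 48 s, if anything falls off the work surface, if the arm or the gripper's body presses on something with over 40 N, if the wrist force passes 120 N, or if a joint passes its speed limit or range.

## Working session

There is one attempt and no reset: what is moved stays moved. The work goes in short steps, Python scripts to look and compute and a tool call to move; the robot and the scene stay as the last step left them, time stands still between calls to the robot, and variables do not carry over. Pictures are saved under pics/ and viewed, at most 10 in all, crops included, and the job is handed in when it is done.

Besides the shell and the picture viewer there is one more tool, called after "Emit:" by a JSON object that holds its "api" and its "payload". carry_out: Moves the arm, as the interface text tells. Its arguments: {"type":"object","properties":{"steps":{"type":"string"},"force":{"type":"number"}},"required":["steps"]}

```bash
mkdir -p pics; python3 - <<'E'
from plant import get_obs, eyes, finder
import cv2
o=get_obs(); print(o["clock"],o["eef_pos"],o["orientation"],o["finger_gap"],o["force"])
for c in ["scene","side"]:
    k=eyes.camera(c); cv2.imwrite(f"pics/{c}0.png",k["img"][:,:,::-1])
    for n in ["square_key_top","bar_key_top","round_key_top","square_unit","bar_unit","round_unit","cube","prism","drum"]:
        print(c,n,[(round(d["conf"],2),[round(float(v)) for v in d["location"]]) for d in finder.spot_in(n,c)[:3]])
print(get_obs()["clock"])
E
```

```text
0.0 [192.61065228 593.72828109 230.12561693] [-2.86910487e-04  1.56279043e-01  9.87712286e-01 -1.10424399e-03] 1.0028961843773603 [-0.75613847  0.24540628 -0.75276046]
scene square_key_top [(0.75, [465, -354, 53])]
scene bar_key_top [(0.69, [626, -226, 49])]
scene round_key_top [(0.7, [464, -170, 51])]
scene square_unit [(0.93, [460, -353, 31])]
scene bar_unit [(0.69, [608, -232, 32])]
scene round_unit [(0.75, [455, -178, 30])]
scene cube [(0.82, [621, -398, 33])]
scene prism [(0.72, [533, 297, 28])]
scene drum [(0.82, [352, 24, 31]), (0.35, [469, -352, 53])]
side square_key_top [(0.6, [478, -355, 57])]
side bar_key_top [(0.6, [630, -228, 52])]
side round_key_top [(0.7, [470, -175, 58])]
side square_unit [(0.83, [471, -360, 35])]
side bar_unit [(0.74, [624, -243, 33]), (0.26, [626, -407, 51])]
side round_unit [(0.96, [469, -182, 36])]
side cube [(0.71, [626, -406, 51])]
side prism [(0.68, [536, 296, 39])]
side drum [(0.72, [365, 21, 34]), (0.6, [475, -352, 55])]
1.0
```

View pics/scene0.png

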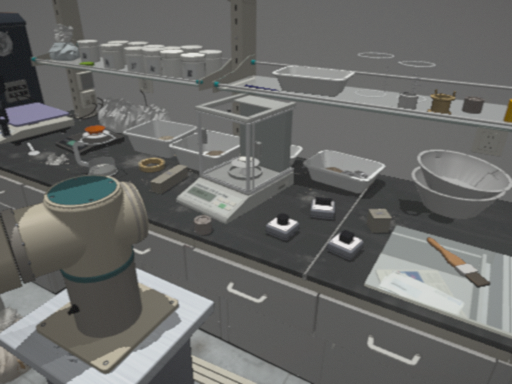

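View pics/side0.png

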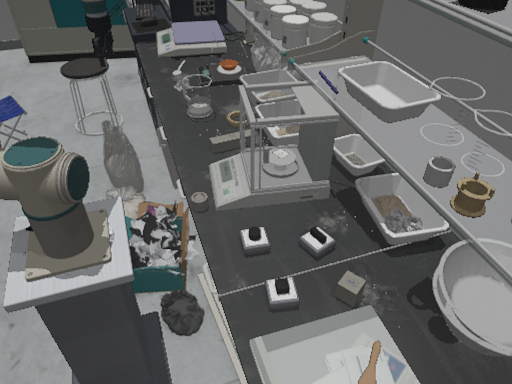

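The scene picture shows three white-topped units at about (283,226), (322,206) and (346,242) px, to the right of the balance. The networks place round, bar and square there. I'll lift, square the tool to the world axes and close the fingers.

Emit:
{"api": "carry_out", "payload": {"steps": "0 0 0 -0.045 -6; 0 0 0 -0.045 -6; 0 0 0 -0.045 -6; 0 0 0 -0.045 0; 0 0 -0.02 -0.03 0; 0 -0.03 -0.04 0 0; 0 -0.03 -0.04 0 0; 0 -0.03 -0.04 0 0; 0 -0.03 -0.04 0 0; 0 0 0 0 0", "force": 20}}

```text
clock: 2.0
eef_pos: [315.8, 410.6, 441.9]
orientation: [0.001, 0.003, 1.0, -0.0]
force: [-0.9, 0.4, -0.1]
finger_gap: 0.001
finger_force: 0.0
```

```bash
python3 - <<'E'
from plant import get_obs, eyes, finder
o=get_obs(); print(o["clock"],o["eef_pos"],o["orientation"],o["finger_gap"],o["qpos"])
eyes.camera("side")
print(finder.spot_in("analytical_balance","side")[:2], eyes.camera("wrist")["mount"])
E
```

```text
2.0 [315.81783686 410.55621582 441.9400427 ] [ 9.50341977e-04  3.20956445e-03  9.99994290e-01 -4.64822089e-04] 0.0008659493784551812 [ 0.79138226  0.04929956  0.13873254  1.65956111 -0.00200757  0.79780073]
[{'location': [476.0, -353.8, 56.0], 'conf': 0.36}, {'location': [632.2, -227.7, 53.1], 'conf': 0.34}] [[ 2.81652718e-04 -9.50783153e-01 -3.09856931e-01  7.98776280e+01]
 [ 9.99999943e-01  2.10363980e-04  2.63483452e-04 -3.22674552e-01]
 [-1.85332890e-04 -3.09856987e-01  9.50783158e-01 -1.42767930e+02]
 [ 0.00000000e+00  0.00000000e+00  0.00000000e+00  1.00000000e+00]]
```

Emit:
{"api": "carry_out", "payload": {"steps": "0 -0.01 -0.045 0 0; 0 -0.01 -0.045 0 0; 0 -0.01 -0.045 0 0; 0 -0.01 -0.045 0 0; 0 -0.01 -0.045 0 0; 0 -0.01 -0.045 0 0; 0 -0.01 -0.045 0 0; 0 -0.01 -0.045 0 0; 0 0 -0.045 0 0; 0 0 -0.045 0 0"}}

```text
clock: 3.15
eef_pos: [393.6, -35.9, 441.3]
orientation: [0.0, -0.002, 1.0, 0.0]
force: [0.9, 0.3, -0.8]
finger_gap: -0.0
finger_force: 0.0
```

Emit:
{"api": "carry_out", "payload": {"steps": "0 0 -0.045 0 0; 0 0 -0.045 0 0; 0 0 -0.045 0 0; 0 0 -0.045 0 0; 0 0 -0.04 0 0; 0 0 0 0 0; 0 0 0 0 0"}}

```text
clock: 3.85
eef_pos: [394.0, -255.0, 440.8]
orientation: [-0.0, -0.0, 1.0, 0.001]
force: [-0.2, 0.7, 0.0]
finger_gap: -0.002
finger_force: 0.0
```

```bash
python3 - <<'E'
from plant import get_obs, eyes, finder
import cv2
o=get_obs(); print(o["clock"],o["eef_pos"],o["orientation"],o["qpos"])
k=eyes.camera("wrist"); cv2.imwrite("pics/w0.png",k["img"][:,:,::-1]); print(k["fx"],k["fy"],k["cx"],k["cy"])
for n in ["square_key_top","bar_key_top","round_key_top","cube"]:
    print(n,[(round(d["conf"],2),[round(float(v)) for v in d["location"]]) for d in finder.spot_in(n,"wrist")[:3]])
E
```

```text
3.85 [ 393.95827971 -255.04282642  440.76872294] [-4.34206462e-04 -3.95534043e-04  9.99999465e-01  8.51145150e-04] [-7.12858266e-01 -3.90172554e-02  4.74985088e-02  1.65908262e+00
  7.19133793e-04 -7.13649971e-01]
297.48659184407904 297.48659184407904 260.90982618108006 191.95039441599178
square_key_top [(0.68, [367, 27, 32]), (0.54, [467, -171, 60]), (0.18, [477, -346, 50])]
bar_key_top []
round_key_top [(0.83, [467, -172, 59])]
cube [(0.57, [625, -389, 51]), (0.55, [468, -172, 60])]
```

View pics/w0.png

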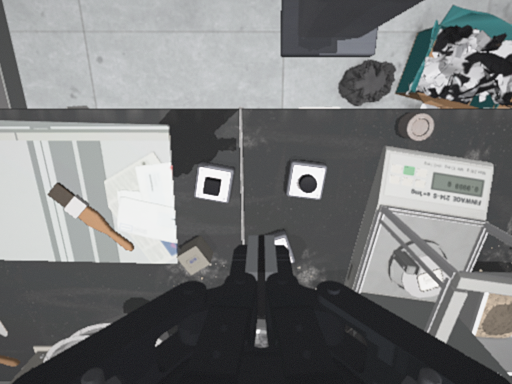

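The wrist picture confirms the shapes: square key at about (212,186) px, round key at (308,184). The bar unit, at about (283,242), is hidden by the fingers.

```bash
cat > h.py <<'E'
import numpy as np
from scipy.spatial.transform import Rotation as R
def hit(k,o,u,v,z=55.):
    T=np.eye(4); w,x,y,q=o["orientation"]; T[:3,:3]=R.from_quat([x,y,q,w]).as_matrix(); T[:3,3]=o["eef_pos"]
    M=T@np.array(k["mount"]); d=M[:3,:3]@[(u-k["cx"])/k["fx"],(v-k["cy"])/k["fy"],1]
    return np.round(M[:3,3]+d*(z-M[2,3])/d[2],1)
E
python3 - <<'E'
from plant import get_obs, eyes
import cv2, numpy as np
from h import hit
o=get_obs(); k=eyes.camera("wrist")
g=cv2.cvtColor(k["img"],cv2.COLOR_RGB2GRAY)
for n,u,v in [("sq",212,186),("rd",308,184)]:
    m=(g[v-14:v+15,u-14:u+15]<90).astype(np.uint8)
    _,l,st,c=cv2.connectedComponentsWithStats(m); i=l[14,14]; p=c[i]+[u-14,v-14]
    print(n,st[i],p,hit(k,o,*p),hit(k,o,u,v))
cv2.imwrite("pics/w1.png",cv2.resize(k["img"][150:215,170:350,::-1],None,fx=4,fy=4,interpolation=cv2.INTER_CUBIC))
E
```

```text
sq [  5   5  18  18 249] [211.52208835 185.44176707] [ 474.1 -345.9   55. ] [ 475.2 -345.1   55. ]
rd [  4   4  18  19 243] [306.87654321 182.95473251] [ 468.7 -168.9   55. ] [ 470.7 -166.7   55. ]
```

View pics/w1.png

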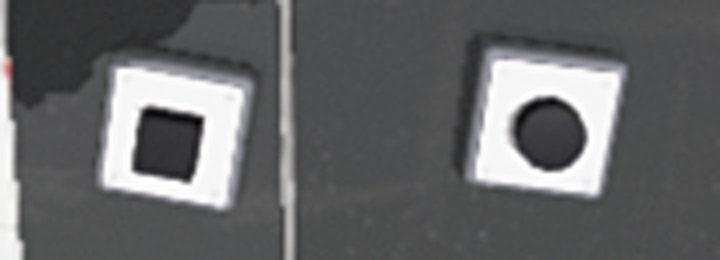

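The crop confirms both key shapes and positions. The key tops are at square about (474,-349) and round about (469,-170), averaging the cameras. Next I go above the square key.

Emit:
{"api": "carry_out", "payload": {"steps": "0 -0.04 -0.03 0.02 0; 0 -0.04 -0.03 0.02 0; 0 0 -0.034 0.03 0; 0 0 0 0.05 0; 0 0 0 0.05 0; 0 0 0 0.05 0; 0 0 0 0.05 0; 0 0 0 0.05 0; 0 0 0 0.035 0; 0 0 0 0 0"}}

```text
clock: 5.15
eef_pos: [463.7, -340.7, 83.7]
orientation: [-0.004, -0.001, 1.0, 0.004]
force: [-1.3, 0.5, -0.1]
finger_gap: -0.001
finger_force: 0.0
```

```bash
python3 - <<'E'
from plant import get_obs, eyes
import cv2, numpy as np
o=get_obs(); print(o["eef_pos"],o["force"])
out=[]
for c in ["side","scene"]:
    k=eyes.camera(c); W=np.linalg.inv(k["cam_to_world"])
    p=W@np.r_[474,-349,55,1]; u,v=int(k["fx"]*p[0]/p[2]+k["cx"]),int(k["fy"]*p[1]/p[2]+k["cy"]); print(c,u,v)
    out.append(cv2.resize(k["img"][v-45:v+45,u-40:u+40,::-1],None,fx=5,fy=5,interpolation=cv2.INTER_CUBIC))
cv2.imwrite("pics/p1.png",np.hstack(out))
E
```

```text
[ 463.7167306  -340.70349348   83.66970328] [-1.27412582  0.47096409 -0.09146255]
side 280 284
scene 347 233
```

View pics/p1.png

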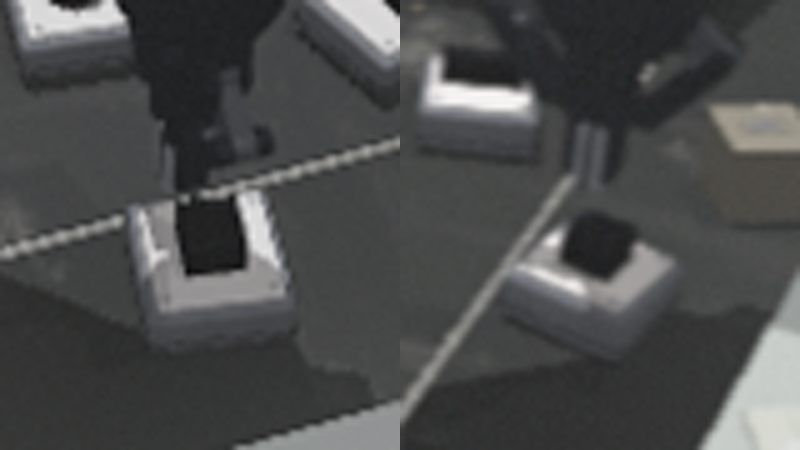

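Both crops show the fingertips near the square key, about 10 mm off because the rows fell short. The predicted key centre falls on the key top in both views. I'll correct the offset and descend.

Emit:
{"api": "carry_out", "payload": {"steps": "0 -0.01 -0.008 0 0; 0 0 0 0.012 0; 0 0 0 0.01 0; 0 0 0 0 0; 0 0 0 0.005 0; 0 0 0 0.005 0; 0 0 0 0.003 0; 0 0 0 0.002 0; 0 0 0 0 0; 0 0 0 0 0"}}

```text
clock: 6.25
eef_pos: [477.3, -353.0, 52.4]
orientation: [-0.0, -0.0, 1.0, 0.0]
force: [-1.6, 1.3, 3.7]
finger_gap: -0.001
finger_force: 1.6
```

Emit:
{"api": "carry_out", "payload": {"steps": "0 0 0 0.003 0; 0 0 0 0.003 0; 0 0 0 0.002 0; 0 0 0 0 0; 0 0 0 0 0"}}

```text
clock: 6.75
eef_pos: [477.5, -353.1, 44.2]
orientation: [-0.0, -0.0, 1.0, 0.0]
force: [-1.2, 2.0, 5.5]
finger_gap: -0.002
finger_force: 2.4
```

Emit:
{"api": "carry_out", "payload": {"steps": "0 0 0 0.002 0; 0 0 0 0 0; 0 0 0 0 0; 0 0 0 -0.04 0; 0 0 0 -0.05 0; 0 0 0 -0.05 0; 0 0 0 -0.05 0; 0 0 0 0 0; 0 0 0 0 0"}}

```text
clock: 7.65
eef_pos: [478.8, -354.2, 233.8]
orientation: [0.002, -0.0, 1.0, -0.002]
force: [0.3, 0.2, -0.3]
finger_gap: 0.007
finger_force: 0.0
```

```bash
python3 - <<'E'
from plant import get_obs, eyes, finder
import cv2
from h import hit
o=get_obs(); print(o["eef_pos"],o["force"])
k=eyes.camera("wrist"); cv2.imwrite("pics/w2.png",k["img"][:,:,::-1])
print(finder.spot_in("bar_key_top","wrist")[:2])
k=eyes.camera("side");print(finder.spot_in("square_key_top","side")[:2])
E
```

```text
[ 478.81329995 -354.20695575  233.8319296 ] [ 0.26524472  0.19406008 -0.34971365]
[{'location': [622.6, -227.4, 54.5], 'conf': 0.87}, {'location': [618.4, -409.7, 41.0], 'conf': 0.73}]
[{'location': [477.0, -351.7, 49.3], 'conf': 0.46}]
```

View pics/w2.png

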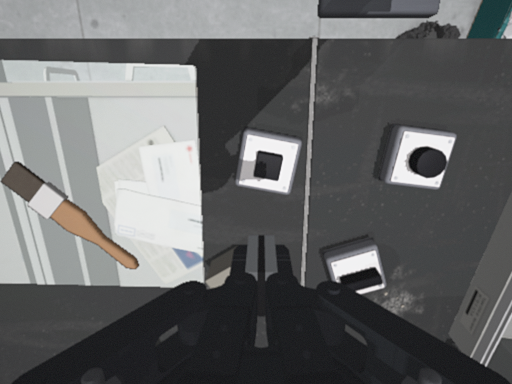

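The square key now stands visibly lower, at (268,166) px. The bar key top is at about (361,279) and the round key top at about (430,161).

```bash
python3 - <<'E'
from plant import get_obs, eyes
from h import hit
o=get_obs(); k=eyes.camera("wrist")
print(hit(k,o,361,279),hit(k,o,430,161),hit(k,o,268,166,47), o["eef_pos"])
E
```

```text
[ 612.9 -227.7   55. ] [ 464.2 -168.1   55. ] [ 471.5 -343.9   47. ] [ 476.50954619 -352.17523323  229.54755375]
```

Emit:
{"api": "carry_out", "payload": {"steps": "0 -0.036 0.0315 0 0; 0 -0.036 0.0315 0 0; 0 -0.036 0.0315 0 0; 0 -0.035 0.0315 0 0; 0 0 0 0.04 0; 0 0 0 0.04 0; 0 0 0 0.04 0; 0 0 0 0.03 0; 0 0 0 0 0; 0 0 0 0 0"}}

```text
clock: 8.9
eef_pos: [619.6, -226.6, 81.0]
orientation: [-0.001, -0.0, 1.0, 0.001]
force: [0.2, -1.2, 1.0]
finger_gap: 0.001
finger_force: 0.0
```

```bash
python3 - <<'E'
from plant import get_obs, eyes
import cv2, numpy as np
o=get_obs(); print(o["eef_pos"],o["force"])
out=[]
for c in ["side","scene"]:
    k=eyes.camera(c); W=np.linalg.inv(k["cam_to_world"])
    p=W@np.r_[620,-227,55,1]; u,v=int(k["fx"]*p[0]/p[2]+k["cx"]),int(k["fy"]*p[1]/p[2]+k["cy"]); print(c,u,v)
    out.append(cv2.resize(k["img"][v-45:v+45,u-40:u+40,::-1],None,fx=5,fy=5,interpolation=cv2.INTER_CUBIC))
cv2.imwrite("pics/p2.png",np.hstack(out))
print(get_obs()["eef_pos"])
E
```

```text
[ 619.59746362 -226.63264553   81.01535547] [ 0.19268409 -1.21368746  1.02654841]
side 315 233
scene 322 198
[ 621.94811159 -227.80585553   84.10002885]
```

View pics/p2.png

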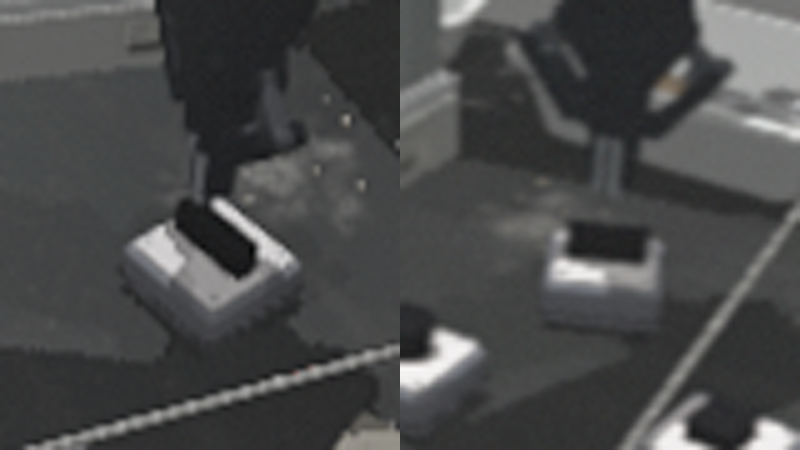

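The bar key top centre lies about 5 mm farther in x than predicted: it is at (218,230) in the left crop against a predicted (200,225). I'll shift by 5 mm and press.

Emit:
{"api": "carry_out", "payload": {"steps": "0 -0.005 0 0 0; 0 0 0 0.012 0; 0 0 0 0.01 0; 0 0 0 0.005 0; 0 0 0 0.004 0; 0 0 0 0.003 0; 0 0 0 0.002 0; 0 0 0 0 0; 0 0 0 0 0"}}

```text
clock: 9.9
eef_pos: [625.1, -226.9, 46.2]
orientation: [-0.0, -0.0, 1.0, 0.0]
force: [-2.3, 1.0, 3.1]
finger_gap: 0.001
finger_force: 1.6
```

Emit:
{"api": "carry_out", "payload": {"steps": "0 0 0 0.002 0; 0 0 0 0.002 0; 0 0 0 0 0; 0 0 0 0 0"}}

```text
clock: 10.3
eef_pos: [625.7, -227.1, 42.7]
orientation: [0.0, -0.0, 1.0, -0.0]
force: [-3.4, 1.6, 5.9]
finger_gap: 0.002
finger_force: 3.1
```

Emit:
{"api": "carry_out", "payload": {"steps": "0 0 0 0.002 0; 0 0 0 0 0; 0 0 0 0 0; 0 0 0 -0.04 0; 0 0 0 -0.04 0; 0 0.04 0.014 -0.03 0; 0 0.04 0.014 0 0; 0 0.04 0.014 0 0; 0 0.038 0.015 0 0; 0 0 0 0 0"}}

```text
clock: 11.3
eef_pos: [462.6, -167.5, 146.9]
orientation: [-0.003, -0.0, 1.0, 0.002]
force: [0.8, 0.1, -0.3]
finger_gap: -0.001
finger_force: 0.0
```

```bash
python3 - <<'E'
from plant import get_obs, eyes, finder
import cv2, numpy as np
o=get_obs(); print(o["eef_pos"],o["force"])
out=[]
for c in ["side","scene"]:
    k=eyes.camera(c); W=np.linalg.inv(k["cam_to_world"])
    print(finder.spot_in("bar_key_top",c)[:1],finder.spot_in("round_key_top",c)[:1])
    for q in [(467,-170,55),(625,-227,47)]:
        p=W@np.r_[q,1]; u,v=int(k["fx"]*p[0]/p[2]+k["cx"]),int(k["fy"]*p[1]/p[2]+k["cy"])
        out.append(cv2.resize(k["img"][v-30:v+30,u-30:u+30,::-1],None,fx=5,fy=5,interpolation=cv2.INTER_CUBIC))
cv2.imwrite("pics/p3.png",np.vstack([np.hstack(out[:2]),np.hstack(out[2:])]))
E
```

```text
[ 462.62540878 -167.54544248  146.93839021] [ 0.81018019  0.06800595 -0.30136989]
[{'location': [632.1, -226.5, 47.4], 'conf': 0.42}] [{'location': [470.3, -175.7, 57.1], 'conf': 0.7}]
[{'location': [626.0, -230.1, 45.0], 'conf': 0.52}] []
```

View pics/p3.png

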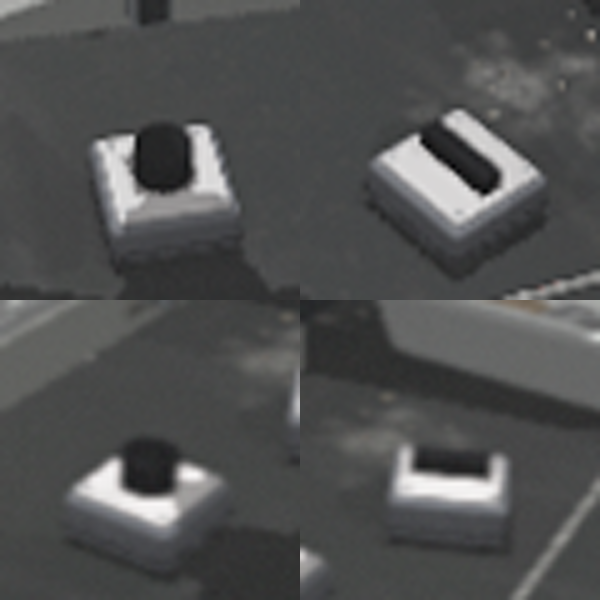

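The bar key is visibly down. The predicted round key centre is within about 4 mm; the target is (470,-171).

Emit:
{"api": "carry_out", "payload": {"steps": "0 -0.005 -0.003 0.02 0; 0 0 0 0.03 0; 0 0 0 0.012 0; 0 0 0 0.012 0; 0 0 0 0.008 0; 0 0 0 0.005 0; 0 0 0 0.004 0; 0 0 0 0.003 0; 0 0 0 0 0; 0 0 0 0 0"}}

```text
clock: 12.6
eef_pos: [474.3, -173.8, 55.5]
orientation: [0.0, -0.0, 1.0, -0.0]
force: [-0.2, -0.6, 0.5]
finger_gap: 0.003
finger_force: 0.0
```

Emit:
{"api": "carry_out", "payload": {"steps": "0 0.003 0.002 0.003 0; 0 0 0 0.003 0; 0 0 0 0.003 0; 0 0 0 0.002 0; 0 0 0 0 0; 0 0 0 0 0"}}

```text
clock: 13.2
eef_pos: [471.9, -172.2, 44.5]
orientation: [0.001, -0.0, 1.0, -0.0]
force: [2.2, -1.3, 3.9]
finger_gap: -0.002
finger_force: 2.2
```

Emit:
{"api": "carry_out", "payload": {"steps": "0 0 0 0.002 0; 0 0 0 0.002 0; 0 0 0 0 0; 0 0 0 0 0"}}

```text
clock: 13.6
eef_pos: [471.9, -172.2, 40.9]
orientation: [0.001, -0.0, 1.0, -0.0]
force: [1.9, -1.6, 8.3]
finger_gap: 0.005
finger_force: 4.0
```

Emit:
{"api": "carry_out", "payload": {"steps": "0 0 0 -0.03 0; 0 0 0 -0.05 0; 0 0 0 -0.05 0; 0 0 0 -0.05 0; 0 0.04 0 -0.03 0; 0 0.04 -0.03 0 0; 0 0 -0.04 0 0; 0 0 0 0 0; 0 0 0 0 0; 0 0 0 0 0"}}

```text
clock: 14.6
eef_pos: [390.0, -240.2, 248.7]
orientation: [-0.001, -0.0, 1.0, 0.002]
force: [0.2, -0.7, 0.5]
finger_gap: 0.003
finger_force: 0.0
```

```bash
python3 - <<'E'
from plant import get_obs, eyes, finder
import cv2, numpy as np
o=get_obs(); print(o["eef_pos"],o["force"])
k=eyes.camera("side"); out=[cv2.resize(k["img"][215:315,225:345,::-1],None,fx=4,fy=4,interpolation=cv2.INTER_CUBIC)]
for n in ["square","bar","round"]: print(n,finder.spot_in(n+"_key_top","side")[:1])
k=eyes.camera("wrist"); out.append(k["img"][:300,200:,::-1]); h=300
cv2.imwrite("pics/end.png",np.hstack([cv2.resize(out[0],(400,333))[:300],out[1]]))
E
```

```text
[ 389.96683106 -240.17060457  248.69912623] [ 0.23205359 -0.73117263  0.50635206]
square [{'location': [475.8, -351.5, 48.3], 'conf': 0.6}]
bar [{'location': [630.1, -225.3, 47.7], 'conf': 0.46}]
round [{'location': [470.8, -363.6, 38.9], 'conf': 0.46}]
```

View pics/end.png

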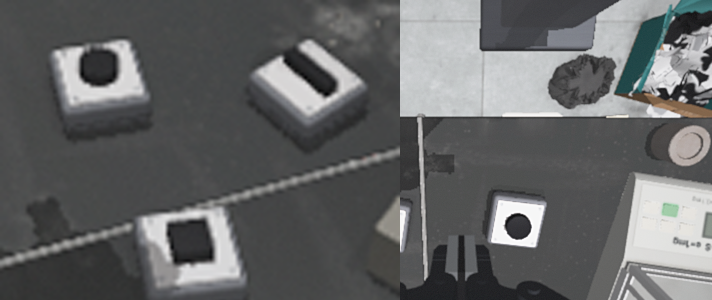

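All three keys are visibly down in the side crop (round at (98,65), bar at (310,70), square at (190,240)) and the arm is clear. I'm handing in.

```bash
python3 -c "
from plant import ticket
print(ticket.close_job())"
```

```text
the job is handed in; nothing more can be done
None
```

I pressed the square, bar and round keys down to their stops in that order. The last picture shows all three down with the arm clear, and the job is handed in; no verdict was returned.

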